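# Make up a soldering kit and a polishing kit at the silversmith's bench

### The job

Make up two kits from the stock on the silversmith's bench: the soldering kit in the two-part tray (the charcoal block flat in the larger compartment, the squat jar in the smaller), and the polishing kit in the three-part tray (the brush, bristles down, in the long compartment, the tall jar and the ring stand in the two short ones, one in each, either way round). Everything stands upright on its compartment's floor; set the glass jars down, do not drop them, and leave the steel doming block, the bowl and the tumbler where they are.

Things in the scene. Friction and masses are not known exactly. Their poses are not given: they have to be found in the camera images.
- charcoal_block: Loose black charcoal soldering block, 84 (its x) x 46 (its y) x 30 mm high, about 60 g, lying flat. Origin: centre of its underside; z up.
- squat_jar: Loose squat glass jar with a grey metal lid, upright: 56 mm across, 42 mm high, about 100 g; the shorter and wider of the two jars. The lid (top 16 mm) is 50 mm across. Origin: centre of its underside; z up.
- tall_jar: Loose tall, narrow glass jar with a grey metal lid, upright: 36 mm across, 85 mm high, about 130 g. The lid (top 16 mm) is 34 mm across. Origin: centre of its underside; z up.
- brush: Loose bench brush, 110 mm long (its x) and 46 mm high, standing on its dark bristles (lowest 18 mm, up to 40 mm wide), its dark wooden back on top (34 mm wide in its y, rounded edges, from 18 to 46 mm above the underside), about 90 g. All rigid. Origin: centre of its underside; z up.
- ring_stand: Loose white ring stand: round foot 48 mm across and 6 mm thick with a slim cone on it, 22 mm across at 10 mm height narrowing to 14 mm at 72 mm, 74 mm high in all, about 70 g, upright. Origin: centre of its underside; z up.
- two_part_tray: Fixed pale wooden tray, 88 (its x) x 204 (its y) x 16 mm high: floor 6 mm thick, rim and divider 6 mm thick and 16 mm high (10 mm above the floor). One divider makes a larger compartment, inside 76 (x) x 110 (y) mm with its centre at (0, +41) mm, and a smaller one, 76 x 76 mm with its centre at (0, -58) mm in the tray's frame. Origin: centre of its underside; z up.
- three_part_tray: Fixed pale wooden tray, 150 (its x) x 170 (its y) x 16 mm high: floor 6 mm thick, rim and dividers 6 mm thick and 16 mm high (10 mm above the floor). Long compartment at its +x side (away from the robot), inside 62 (x) x 158 (y) mm with its centre at (+38, 0) mm; two short ones at its -x side, each 70 (x) x 76 (y) mm with centres at (-34, +41) and (-34, -41) mm in the tray's frame. Origin: centre of its underside; z up.
- doming_block: Loose steel doming block, a 44 mm cube with round hollows of different sizes in its faces, about 550 g. It stands among the stock, belongs to neither kit and stays where it is. Origin: centre of its underside; z up.
- steel_bowl: Loose dark steel bowl, 120 mm across, 55 mm high, beyond the stock; stays where it is. Origin: centre of its underside; z up.
- tumbler: Loose open glass tumbler, 68 mm across, 75 mm high, beyond the stock; stays where it is. Origin: centre of its underside; z up.
Not all that is in view belongs to the job. What is shaped like the ring_stand but blue or yellow is not meant.

How it is judged:
At the end, for the whole second after the job is handed in: Charcoal block in the larger, squat jar in the smaller compartment of the two-part tray; brush in the long, tall jar and ring stand each in its own short compartment of the three-part tray; all on the floor (within 4 mm), upright within 0.1 rad, released, slower than 20 mm/s (x of charcoal_block in the frame of two_part_tray between -0.039 and 0.039 m and y of charcoal_block in the frame of two_part_tray between -0.014 and 0.097 m and z of each of charcoal_block, squat_jar in the frame of two_part_tray below 0.01 m and angle between each of charcoal_block, squat_jar, brush, tall_jar, ring_stand's own z axis and vertical below 0.1 rad and linear speed of each of charcoal_block, squat_jar, brush, tall_jar, ring_stand below 0.02 m/s and x of squat_jar in the frame of two_part_tray between -0.039 and 0.039 m and y of squat_jar in the frame of two_part_tray between -0.097 and -0.02 m and x of brush in the frame of three_part_tray between 0.006 and 0.07 m and y of brush in the frame of three_part_tray between -0.08 and 0.08 m and z of each of brush, tall_jar, ring_stand in the frame of three_part_tray below 0.01 m and ((x of tall_jar in the frame of three_part_tray between -0.072 and 0.002 m and y of tall_jar in the frame of three_part_tray between 0.002 and 0.08 m and x of ring_stand in the frame of three_part_tray between -0.072 and 0.002 m and y of ring_stand in the frame of three_part_tray between -0.08 and -0.002 m) or (x of tall_jar in the frame of three_part_tray between -0.072 and 0.002 m and y of tall_jar in the frame of three_part_tray between -0.08 and -0.002 m and x of ring_stand in the frame of three_part_tray between -0.072 and 0.002 m and y of ring_stand in the frame of three_part_tray between 0.002 and 0.08 m))); the robot touches nothing.
It fails at once if the doming block is moved by more than 25 mm (distance of doming_block from where it was at the start of the episode above 0.025 m).
It fails at once if the steel bowl is moved by more than 25 mm (distance of steel_bowl from where it was at the start of the episode above 0.025 m).
It fails at once if the tumbler is moved by more than 25 mm (distance of tumbler from where it was at the start of the episode above 0.025 m).
It fails at once if the squat jar is dropped (moves faster than 0.6 m/s out of the fingers, as after a fall of 18 mm) (contact force between squat_jar and the fingers below 0.05 N and linear speed of squat_jar above 0.6 m/s).
It fails at once if the tall jar is dropped (moves faster than 0.6 m/s out of the fingers, as after a fall of 18 mm) (contact force between tall_jar and the fingers below 0.05 N and linear speed of tall_jar above 0.6 m/s).
It also fails if it takes over 141 s, if anything falls off the work surface, if the arm or the gripper's body presses on something with over 40 N, if the wrist force passes 120 N, or if a joint passes its speed limit or range.

### The arm

A 7-joint arm with a two-finger parallel gripper is mounted at the origin on the work surface. World frame = base frame: x ahead of the robot, y to its left, z up, the work surface at z = 0. Lengths are in m, angles in rad, forces in N, time in s.
With the tool pointing down it reaches from about 0.4 to 0.85 m from the base axis. Payload 4.4 kg.
Tool frame: the origin (TCP) lies on the centre line of the jaws, within the pads' length; the fingertips stand 25 mm ahead of it and the grasp point (between the pads) lies 6 mm ahead of it; z points along the fingers, y is the line along which they close (so a half turn about z gives the same grasp; the last joint's range is limited). The gripper opens to 94 mm and grips with 3 to 60 N. Pads are 16 mm wide; open, the fingers measure 119 mm over their backs; the gripper's body (75 mm by 177 mm) begins 78 mm behind the grasp point.
Start: joints at [-1.192, 0.628, 0.038, 1.517, -0.027, 0.996, -0.02], TCP at [0.28, 0.587, 0.23] pointing down, gripper open.
Joint ranges: [-3.06, 3.06], [-0.37, 2.12], [-1.25, 1.32], [0.18, 2.47], [-1.1, 4.24], [0.23, 1.98], [-2.94, 2.94]. Speed limits (rad/s): [2.57, 2.57, 3.14, 3.14, 3.14, 3.14, 3.14].

### API

Orientations are given as a rotation vector (axis times angle).
In Python, from workcell import telemetry, optics, bot, find_in gives the robot as it stands.
- The arm moves only by the tool send_rows, never from a script. Its argument "moves" is a list of rows, each an object with "xyz": the shift along the tool's x, y, z normalised to -1 to 1, where 1 is 80 cm, a list of three; "rot": the turn, a rotation vector about the tool's x, y, z normalised to -1 to 1, where 1 is pi rad, a list of three. In form: [{"xyz": [tx, ty, tz], "rot": [ax, ay, az]}, ...]. A call has 1 to 12 rows; each row is the pose to reach, as a shift and turn from the pose commanded when the call began, along the tool's axes at that moment, turning the shorter way round; what a row does not reach only later rows make up. A row lasts 1/8 s, in which the tool goes at most 62.5 mm and 10.7 degrees, less where a joint would pass 70% of its speed; a pose out of reach is approached as far as the arm can. A call with a number of a shift or a turn outside -1 to 1 is refused whole. A call with a gripper value outside its range is refused whole. "fingers" is the opening, from 0 (shut) to 1 (fully open), set as the call begins (left out, the last holds). The fingers move at their own pace and stop on an object; "newtons" is the grip in N (left out, the last holds). Time passes only in rows, so rows that repeat a pose let the fingers close. It gives the time, the measured TCP pose, the force, the opening and the grip force at its end, in the units of the state.
- telemetry.read_state(): the state, without advancing time (a new reading comes with each control period).
- optics.camera(name): name is "side" or "top"; returns a dict with "image" (420x560x3 uint8, red, green, blue), "K" (3x3 intrinsics, pixels), "world_to_cam" (4x4, takes a point from world to camera coordinates). Camera axes: x right, y up, looking along -z (the intrinsics and any distortion apply to the point x, -y, -z); pixel columns grow to the right and rows downward; lengths in m; the calibration is good to about 2 mm. A picture is of the moment at which its call begins. There is no depth.
- bot.job_done(): hands the job in; it is judged then, once.
Trained networks look in the newest picture that a camera, given by its name, has taken for a name from the list of things; names that differ only in an ending like _2 or _b are one class to them, and where a whole thing is asked for, a point or a joint stands for the part that bears it (a point fixed in the world has none). Each returns a list of dicts, best first, with "confidence" (0 to 1); they miss things now and then, are a little off and sometimes report something else, mostly with a low value. They report only what shows in the picture. A call takes as long as a camera call. They do not tell look-alikes from the thing itself.
- find_in(camera, target): "bbox" ([left, top, right, bottom] in pixels, round what is visible of it).
The state is a dict: "clock": time; "qpos": joint angles; "joint_vel": joint speeds; "joint_torque": joint torques, N m; "tool_pos": TCP position; "tool_rot": TCP orientation; "force": force on the tool from outside, world axes, zero at the start; "ft_torque": the same for the moment, N m; "gripper_width": finger opening in m; "grip_force": force on a finger pad.
Only numpy, scipy, OpenCV 4.12 (cv2) and the standard library are available. Lean on these libraries where they do the work, as an engineer would, in place of code of your own. Each camera call takes 0.05 s, during which the arm holds its last target. There are 200 camera calls.

## Working session

There is one attempt and no reset: what is moved stays moved. The work goes in short steps, Python scripts to look and compute and a tool call to move; the robot and the scene stay as the last step left them, time stands still between calls to the robot, and variables do not carry over. Pictures are saved under pics/ and viewed, at most 14 in all, crops included, and the job is handed in when it is done.

Besides the shell and the picture viewer there is one more tool, called as name(argument=value, ...) on one line, values as JSON. send_rows: Moves the arm, as the interface text tells. Scaled input: -1 to 1 covers 80 cm each way for a shift and pi rad each way for a turn. Its arguments: {"type":"object","properties":{"moves":{"type":"array","items":{"type":"object","properties":{"xyz":{"type":"array","items":{"type":"number"}},"rot":{"type":"array","items":{"type":"number"}}}}},"fingers":{"type":"number"},"newtons":{"type":"number"}},"required":["moves"]}

```bash
mkdir -p pics; ls
python3 - <<'E'
from workcell import telemetry, optics, bot, find_in
import cv2,numpy as np
s=telemetry.read_state();print({k:np.round(v,3).tolist() for k,v in s.items()})
for c in("side","top"):
    d=optics.camera(c);cv2.imwrite(f"pics/{c}0.png",d["image"][:,:,::-1]);print(c,np.round(d["K"],1).tolist(),np.round(d["world_to_cam"],4).tolist(),[k for k in d])
    for n in "charcoal_block squat_jar tall_jar brush ring_stand two_part_tray three_part_tray doming_block steel_bowl tumbler".split():
        print(n,[(np.round(r["bbox"]).astype(int).tolist(),round(r["confidence"],2)) for r in find_in(c,n)])
E
```

```text
pics
{'clock': 0.0, 'qpos': [-1.192, 0.629, 0.038, 1.518, -0.027, 0.996, -0.02], 'joint_vel': [0.001, 0.001, -0.001, 0.001, -0.001, 0.0, 0.0], 'joint_torque': [0.001, -54.973, 1.144, -18.662, -0.052, 0.024, 0.0], 'tool_pos': [0.279, 0.586, 0.23], 'tool_rot': [-0.693, -3.064, 0.003], 'force': [0.151, 0.423, -0.063], 'ft_torque': [-0.037, 0.013, -0.011], 'grip_force': 0.0, 'gripper_width': 0.094}
side [[440.6, 0.0, 272.2], [0.0, 440.6, 214.1], [0.0, 0.0, 1.0]] [[0.8833, -0.4688, 0.0023, -0.5189], [0.3277, 0.6209, 0.7121, -0.2014], [-0.3353, -0.6282, 0.7021, -0.9688], [0.0, 0.0, 0.0, 1.0]] ['image', 'K', 'world_to_cam']
charcoal_block [([264, 166, 294, 193], 0.64), ([217, 230, 290, 303], 0.48)]
squat_jar [([304, 210, 327, 237], 0.75)]
tall_jar [([360, 201, 390, 242], 0.62), ([159, 137, 195, 159], 0.57), ([267, 167, 291, 193], 0.29)]
brush [([160, 134, 198, 161], 0.75)]
ring_stand [([297, 320, 323, 351], 0.96), ([327, 366, 352, 396], 0.87), ([345, 329, 368, 357], 0.77), ([253, 340, 279, 374], 0.73)]
two_part_tray [([218, 232, 290, 302], 0.56)]
three_part_tray [([174, 176, 248, 234], 0.97
[... 315 characters left out ...]
0.9946, -1.3939], [0.0, 0.0, 0.0, 1.0]] ['image', 'K', 'world_to_cam']
charcoal_block [([219, 172, 246, 202], 0.67)]
squat_jar [([288, 174, 307, 193], 0.67)]
tall_jar [([158, 186, 173, 201], 0.77)]
brush [([126, 237, 152, 271], 0.64), ([309, 129, 329, 154], 0.52), ([357, 184, 378, 198], 0.41)]
ring_stand [([414, 235, 433, 252], 0.73), ([380, 241, 395, 253], 0.62), ([400, 211, 412, 225], 0.54), ([379, 270, 395, 283], 0.51)]
two_part_tray [([273, 235, 344, 263], 0.9)]
three_part_tray [([194, 225, 256, 282], 0.9)]
doming_block [([357, 182, 377, 201], 0.6)]
steel_bowl [([196, 124, 236, 162], 0.77), ([194, 227, 256, 284], 0.19)]
tumbler [([309, 126, 333, 156], 0.65), ([158, 188, 172, 202], 0.54)]
```

Run:
```python
import cv2
a=cv2.imread("pics/top0.png")[110:300,100:450];cv2.imwrite("pics/top0c.png",cv2.resize(a,(800,434),interpolation=cv2.INTER_CUBIC))
a=cv2.imread("pics/side0.png")[120:400,130:410];cv2.imwrite("pics/side0c.png",cv2.resize(a,(600,600),interpolation=cv2.INTER_CUBIC))
```

```text
(no output)
```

View pics/top0c.png

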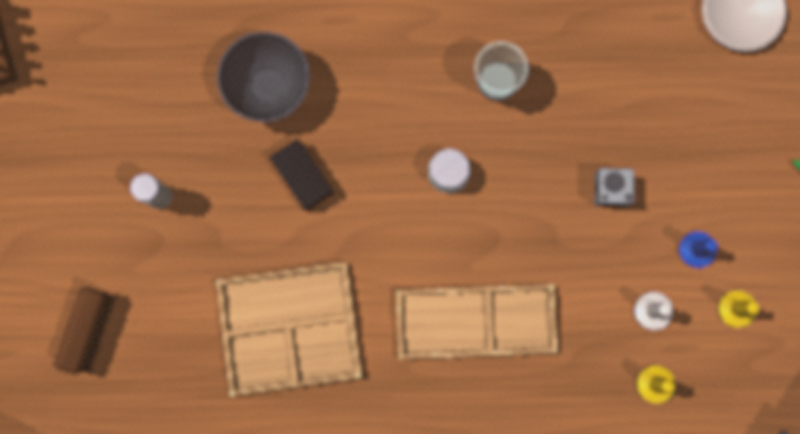

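View pics/side0c.png

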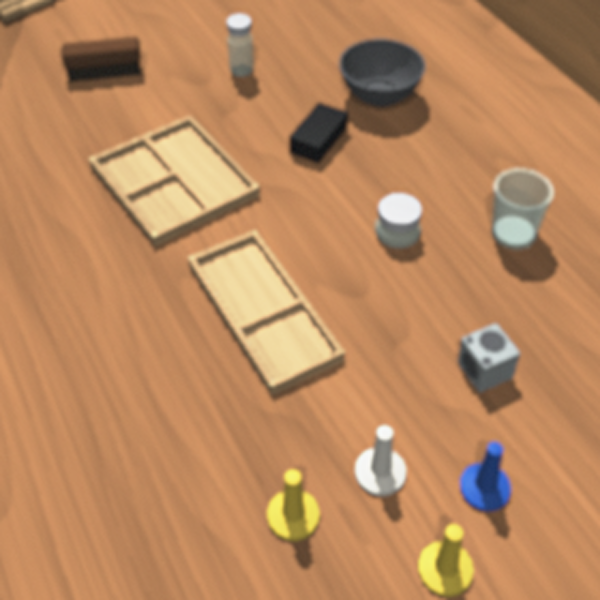

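The top crop (pixels of the crop) shows the tall jar at (144,187), the charcoal at (304,175) and the squat jar at (449,169). The doming block is at (615,187) and the brush at (90,330). The three-part tray is at (290,330), with its long compartment toward +x, and the two-part tray is at (477,321), with its small compartment toward -y.

There are four ring-stand shapes: white (654,311), blue (698,249), and yellow at (739,308) and (656,384). Only the white one fits the description.

Next I'll triangulate picked points from both views.

```bash
cat > h.py <<'E'
import numpy as np, cv2
from scipy.spatial.transform import Rotation as R
from scipy.optimize import least_squares
K={"side":np.array([[440.6,0,272.2],[0,440.6,214.1],[0,0,1]]),"top":np.array([[483.4,0,279.1],[0,483.4,208.9],[0,0,1]])}
W={"side":np.array([[0.8833,-0.4688,0.0023,-0.5189],[0.3277,0.6209,0.7121,-0.2014],[-0.3353,-0.6282,0.7021,-0.9688]]),
"top":np.array([[-0.0071,-0.9999,-0.0073,-0.0302],[0.9946,-0.0078,0.1031,-0.5924],[-0.1032,-0.0066,0.9946,-1.3939]])}
P={c:K[c]@np.diag([1,-1,-1])@W[c] for c in K}
def proj(c,p):
    q=np.c_[np.atleast_2d(p),np.ones(len(np.atleast_2d(p)))]@P[c].T; return q[:,:2]/q[:,2:]
def tri(top,side):
    f=lambda p:np.r_[(proj("top",p)[0]-top)/.348,(proj("side",p)[0]-side)/.45]
    s=least_squares(f,[.5,0,.03]);return s.x,np.abs(f(s.x)).max()
def ray(c,uv,z):
    M=P[c];A=M[:,[0,1]];b=M[:,2]*z+M[:,3]
    H=np.c_[A,b];q=np.linalg.solve(H,[uv[0],uv[1],1]);return q[:2]/q[2]
ct=lambda x,y:np.array([100+(x+.5)/2.2857-.5,110+(y+.5)/2.2842-.5])
cs=lambda x,y:np.array([130+(x+.5)/2.1429-.5,120+(y+.5)/2.1429-.5])
def rows(s,tgts):
    "tgts: (x,y,z,yaw) yaw=world direction of tool y (deg, mod 180) ; from state s"
    R0=R.from_rotvec(s["tool_rot"]).as_matrix();p0=np.array(s["tool_pos"])
    for x,y,z,a in tgts:
        a=np.radians(a);ty=np.array([np.cos(a),np.sin(a),0])
        rad=np.array([x,y,0]);ty=ty*(1 if ty@rad>=0 else -1)
        tz=np.array([0,0,-1.]);M=np.c_[np.cross(ty,tz),ty,tz]
        print("xyz",np.round(R0.T@(np.array([x,y,z])-p0)/.8,4).tolist(),"rot",np.round(R.from_matrix(R0.T@M).as_rotvec()/np.pi,4).tolist())
E
python3 - <<'E'
from h import *
for n,t,s in [("ring tip",(655,306),(384,432)),("ring foot",(654,311),(381,471)),("tall lid",(144,187),(239,21)),("squat lid",(449,169),(400,208)),
("ch a",(271,157),(348,121)),("ch b",(300,140),(348,121)),("ch L",(309,210),(291,139)),
("3p a",(217,281),(90,160)),("3p b",(349,264),(190,119)),("3p b2",(349,264),(258,188)),("3p c",(365,378),(157,240)),
("3p a-",(217,281),(190,119)),("3p d",(230,395),(90,160)),
("2p a",(394,289),(254,234)),("2p b",(556,284),(343,352)),("2p c",(559,352),(277,384)),("2p d",(400,358),(189,262)),
("dom",(615,184),(490,340)),("bowl",(264,76),(382,68))]:
    x,e=tri(ct(*t),cs(*s));print(n,np.round(x*1000).tolist(),round(e,1))
E
```

```text
ring tip [488.0, -342.0, 56.0] 0.9
ring foot [483.0, -351.0, 4.0] 0.7
tall lid [639.0, 297.0, 83.0] 0.6
squat lid [666.0, -86.0, 41.0] 1.2
ch a [706.0, 145.0, -14.0] 17.2
ch b [710.0, 109.0, 14.0] 0.3
ch L [616.0, 95.0, 30.0] 1.1
3p a [475.0, 246.0, -56.0] 64.4
3p b [509.0, 47.0, 145.0] 36.0
3p b2 [545.0, 45.0, 17.0] 0.1
3p c [400.0, 24.0, 15.0] 2.2
3p a- [526.0, 217.0, 9.0] 0.7
3p d [379.0, 199.0, 11.0] 0.9
2p a [512.0, -13.0, 5.0] 0.8
2p b [516.0, -222.0, 19.0] 1.4
2p c [432.0, -225.0, 21.0] 2.6
2p d [424.0, -20.0, 8.0] 0.4
dom [643.0, -297.0, 48.0] 0.2
bowl [788.0, 153.0, 46.0] 0.2
```

Run:
```python
import cv2,numpy as np
t=cv2.imread("pics/top0.png");s=cv2.imread("pics/side0.png")
def w(i,u,v):return cv2.resize(i[v-25:v+25,u-22:u+22],(264,300),interpolation=cv2.INTER_CUBIC)
m=np.vstack([np.hstack([w(t,138,254),w(t,233,187),w(t,386,246)]),np.hstack([w(s,178,147),w(s,279,180),w(s,310,333)])])
cv2.imwrite("pics/mont.png",m)
```

```text
(no output)
```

View pics/mont.png

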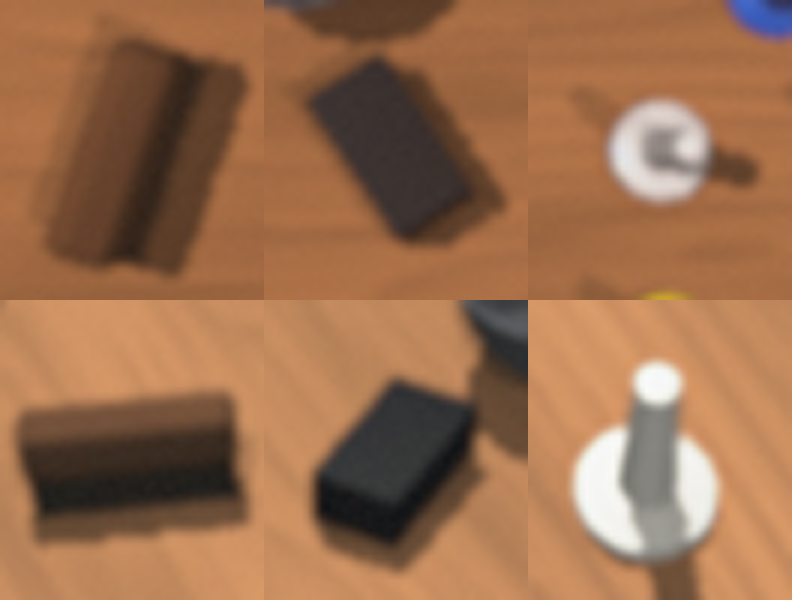

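The montage confirms the white stand, with its foot at (660,150) in the top panel and its tip at (657,383) in the side panel; the blue and yellow ones lie outside. The brush back and the charcoal's top face show clear corners, so I'll fit their poses from both views.

Run:
```python
from h import *
w=lambda u,v:(lambda x,y:np.array([u-22+(x+.5)/6-.5,v-25+(y+.5)/6-.5]))
bt,bs,ch,chs,rt,rs=w(138,254),w(178,147),w(233,187),w(279,180),w(386,246),w(310,333)
def show(n,L):
    X=[]
    for t,s in L:
        x,e=tri(t,s);X.append(x);print(n,np.round(x*1000).tolist(),round(e,1))
    return np.array(X)
X=show("brush end",[(bt(152,50),bs(233,410)),(bt(80,252),bs(22,430))]);d=X[0]-X[1];print(np.hypot(*d[:2]),np.degrees(np.arctan2(d[1],d[0])),X.mean(0))
show("ring",[(rt(157,148),rs(129,83)),(rt(132,150),rs(117,190))])
show("ch",[(ch(112,57),chs(208,100)),(ch(46,100),chs(134,80)),(ch(138,230),chs(54,178)),(ch(204,195),chs(128,200))])
def fit(n,loc,T,S,x0):
    def f(p,full=0):
        c,s=np.cos(p[2]),np.sin(p[2]);Q=np.array([[c*a-s*b+p[0],s*a+c*b+p[1],z] for a,b,z in loc])
        return np.r_[(proj("top",Q)-T).ravel()*2.9,(proj("side",Q)-S).ravel()*2.2]
    r=least_squares(f,x0);print(n,np.round(r.x[:2]*1000,1),np.degrees(r.x[2]).round(1),"res mm",np.abs(r.fun).max().round(1))
q=lambda a,b,z:[(a,b,z),(a,-b,z),(-a,b,z),(-a,-b,z)]
fit("charc",[(.042,-.023,.03),(.042,.023,.03),(-.042,.023,.03),(-.042,-.023,.03)],[ch(112,57),ch(46,100),ch(138,230),ch(204,195)],[chs(208,100),chs(134,80),chs(54,178),chs(128,200)],[.66,.1,.5])
fit("brush",[(.055,0,.044),(-.055,0,.044)],[bt(152,50),bt(80,252)],[bs(233,410),bs(22,430)],[.49,.36,0])
fit("ring",[(0,0,.074),(0,0,.006)],[rt(157,148),rt(132,150)],[rs(129,83),rs(117,190)],[.49,-.35,0])
# trays: +x+y,+x-y,-x-y,-x+y
fit("3p",[(.075,.085,.016),(.075,-.085,.016),(-.075,-.085,.016),(-.075,.085,.016)],[ct(217,281),ct(349,264),ct(365,378),ct(230,395)],[cs(190,119),cs(258,188),cs(157,238),cs(90,160)],[.46,.12,0])
fit("2p",[(.044,.102,.016),(.044,-.102,.016),(-.044,-.102,.016),(-.044,.102,.016)],[ct(394,289),ct(556,284),ct(559,354),ct(400,358)],[cs(254,234),cs(343,352),cs(277,384),cs(189,262)],[.47,-.1,0])
fit("squat",[(0,0,.042)],[ct(449,169)],[cs(400,208)],[.6,0,0]);fit("tall",[(0,0,.085)],[ct(144,187)],[cs(239,21)],[.6,0,0])
```

```text
brush end [520.0, 447.0, -224.0] 5.7
brush end [404.0, 485.0, -221.0] 6.6
0.12220195222072919 -18.04464040420593 [ 0.46179523  0.46642638 -0.2222056 ]
ring [483.0, -349.0, 69.0] 1.0
ring [483.0, -350.0, 4.0] 0.0
ch [707.0, 112.0, 31.0] 1.0
ch [686.0, 146.0, 27.0] 0.4
ch [620.0, 100.0, 26.0] 0.3
ch [638.0, 67.0, 31.0] 1.6
charc [662.6 105.9] 33.8 res mm 4.9
brush [446.3 346.3] -18.6 res mm 92.7
ring [ 482.3 -350. ] 0.0 res mm 2.8
3p [462.4 120.4] 7.5 res mm 4.2
2p [ 470.6 -121. ] 2.2 res mm 4.6
squat [666. -86.] 0.0 res mm 1.3
tall [639.1 295.8] 0.0 res mm 0.7
```

Run:
```python
from h import *
w=lambda u,v:(lambda x,y:np.array([u-22+(x+.5)/6-.5,v-25+(y+.5)/6-.5]))
bt,bs=w(138,254),w(178,147)
X=np.array([tri(bt(152,50),bs(233,110))[0],tri(bt(80,252),bs(22,130))[0]]);d=X[0]-X[1];print(X.round(3),np.hypot(*d[:2]),np.degrees(np.arctan2(d[1],d[0])),X.mean(0))
from workcell import telemetry
b=X.mean(0)
rows(telemetry.read_state(),[(b[0],b[1],.15,np.degrees(np.arctan2(d[1],d[0]))+90),(b[0],b[1],.042,np.degrees(np.arctan2(d[1],d[0]))+90)])
```

```text
[[0.513 0.368 0.043]
 [0.415 0.401 0.043]] 0.10339306098555577 -18.580688284005458 [0.46380322 0.38410562 0.04309031]
xyz [-0.3168, -0.1297, 0.1006] rot [0.0, 0.0, -0.0384]
xyz [-0.3168, -0.1297, 0.2356] rot [0.0, 0.0, -0.0384]
```

send_rows(moves=[{"xyz": [-0.3168, -0.1297, 0.1], "rot": [0, 0, -0.038]}, {"xyz": [-0.3168, -0.1297, 0.1], "rot": [0, 0, -0.038]}, {"xyz": [-0.3168, -0.1297, 0.1], "rot": [0, 0, -0.038]}, {"xyz": [-0.3168, -0.1297, 0.1], "rot": [0, 0, -0.038]}, {"xyz": [-0.3168, -0.1297, 0.1], "rot": [0, 0, -0.038]}, {"xyz": [-0.3168, -0.1297, 0.1], "rot": [0, 0, -0.038]}, {"xyz": [-0.3168, -0.1297, 0.17], "rot": [0, 0, -0.038]}, {"xyz": [-0.3168, -0.1297, 0.2], "rot": [0, 0, -0.038]}, {"xyz": [-0.3168, -0.1297, 0.231], "rot": [0, 0, -0.038]}, {"xyz": [-0.3168, -0.1297, 0.231], "rot": [0, 0, -0.038]}], fingers=1, newtons=15)

```text
clock: 2.35
tool_pos: [0.4616, 0.385, 0.0444]
tool_rot: [-0.505, -3.098, 0.003]
force: [-1.3, -0.1, 0.2]
gripper_width: 0.0942
grip_force: 0.0
```

send_rows(moves=[{"xyz": [0, 0, 0]}, {"xyz": [0, 0, 0]}, {"xyz": [0, 0, 0]}, {"xyz": [0, 0, 0]}, {"xyz": [0, 0, 0]}, {"xyz": [0, 0, 0]}], fingers=0, newtons=15)

```text
validation failed for argument at $.mo...
```

send_rows(moves=[{"xyz": [0, 0, 0], "rot": [0, 0, 0]}, {"xyz": [0, 0, 0], "rot": [0, 0, 0]}, {"xyz": [0, 0, 0], "rot": [0, 0, 0]}, {"xyz": [0, 0, 0], "rot": [0, 0, 0]}, {"xyz": [0, 0, 0], "rot": [0, 0, 0]}, {"xyz": [0, 0, 0], "rot": [0, 0, 0]}], fingers=0, newtons=15)

```text
clock: 3.1
tool_pos: [0.4639, 0.3841, 0.0457]
tool_rot: [0.509, 3.1, 0.0]
force: [-0.4, -0.3, -0.4]
gripper_width: 0.0376
grip_force: 0.2
```

send_rows(moves=[{"xyz": [0, 0, 0], "rot": [0, 0, 0]}, {"xyz": [0, 0, 0], "rot": [0, 0, 0]}, {"xyz": [0, 0, -0.05], "rot": [0, 0, 0]}, {"xyz": [0, 0, -0.1], "rot": [0, 0, 0]}, {"xyz": [0, 0, -0.1], "rot": [0, 0, 0]}])

```text
clock: 3.72
tool_pos: [0.4654, 0.3853, 0.1285]
tool_rot: [0.509, 3.096, 0.007]
force: [0.4, -0.4, -1.2]
gripper_width: 0.034
grip_force: 15.0
```

Run:
```python
from h import *
from workcell import telemetry
s=telemetry.read_state();print(s["gripper_width"],s["grip_force"],s["tool_pos"],s["force"])
rows(s,[(.5,.1254,.125,7.5),(.5,.1254,.052,7.5)])
```

```text
0.03401680601890745 14.99991238117218 [0.46539099 0.38533108 0.12850966] [ 0.40577025 -0.37345467 -1.19506341]
xyz [-0.1449, -0.294, 0.0033] rot [0.0019, -0.0001, 0.3547]
xyz [-0.1447, -0.2945, 0.0946] rot [0.0019, -0.0001, 0.3547]
```

send_rows(moves=[{"xyz": [-0.024, -0.049, 0], "rot": [0, 0, 0.059]}, {"xyz": [-0.048, -0.098, 0], "rot": [0, 0, 0.118]}, {"xyz": [-0.072, -0.147, 0], "rot": [0, 0, 0.177]}, {"xyz": [-0.096, -0.196, 0], "rot": [0, 0, 0.236]}, {"xyz": [-0.12, -0.245, 0], "rot": [0, 0, 0.295]}, {"xyz": [-0.1447, -0.294, 0], "rot": [0, 0, 0.354]}, {"xyz": [-0.1447, -0.294, 0.04], "rot": [0, 0, 0.354]}, {"xyz": [-0.1447, -0.294, 0.06], "rot": [0, 0, 0.354]}, {"xyz": [-0.1447, -0.294, 0.06], "rot": [0, 0, 0.354]}, {"xyz": [-0.1447, -0.294, 0.06], "rot": [0, 0, 0.354]}])

```text
clock: 4.97
tool_pos: [0.4984, 0.1248, 0.0779]
tool_rot: [-2.067, -2.366, -0.0]
force: [-0.5, 0.6, -0.4]
gripper_width: 0.0333
grip_force: 15.0
```

```bash
cat > look.py <<'E'
import sys
from h import *
from workcell import telemetry, optics
def look(name,pts=(),c=(470,60),r=40):
    "montage of both views round given world xy"
    out=[]
    for cam in("top","side"):
        im=optics.camera(cam)["image"][:,:,::-1];u,v=np.round(proj(cam,[c[0]/1e3,c[1]/1e3,.03])[0]).astype(int)
        a=np.pad(im,((r,r),(r,r),(0,0)))[v:v+2*r,u:u+2*r];out.append(cv2.resize(a,(400,400),interpolation=cv2.INTER_CUBIC))
        print(cam,"origin",u-r,v-r,"scale",400/(2*r))
    cv2.imwrite(f"pics/{name}.png",np.hstack(out))
    s=telemetry.read_state();print(s["clock"],s["gripper_width"],s["grip_force"],np.round(s["tool_pos"],4),np.round(s["force"],1));return s
E
python3 - <<'E'
from look import *
s=look("brush1",c=(480,120));rows(s,[(.5,.1254,.051,7.5)])
E
```

```text
top origin 187 207 scale 5.0
side origin 176 155 scale 5.0
5.075 0.03393596126481723 14.999911487102509 [0.4987 0.1248 0.0783] [ 0.6 -0.1 -0.9]
xyz [0.0005, 0.0017, 0.0341] rot [0.0004, -0.0001, 0.001]
```

View pics/brush1.png

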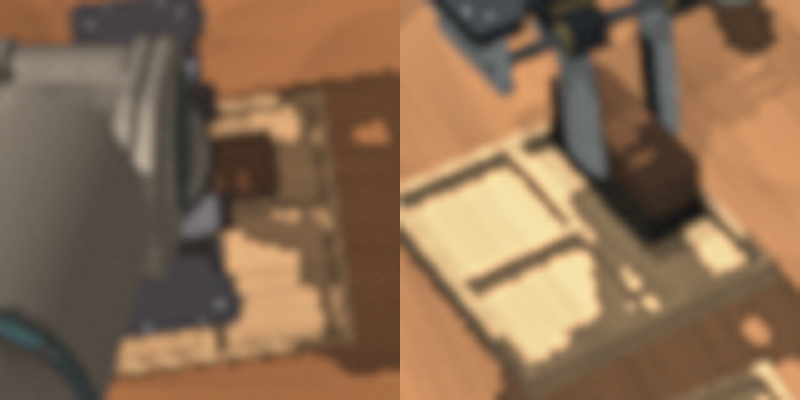

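The brush hangs level, centred over the long compartment and parallel to it. I'll lower it and release.

send_rows(moves=[{"xyz": [0.0005, 0.0015, 0.017], "rot": [0, 0, 0]}, {"xyz": [0.0005, 0.0015, 0.028], "rot": [0, 0, 0]}, {"xyz": [0.0005, 0.0015, 0.0335], "rot": [0, 0, 0]}, {"xyz": [0.0005, 0.0015, 0.0335], "rot": [0, 0, 0]}, {"xyz": [0.0005, 0.0015, 0.0335], "rot": [0, 0, 0]}])

```text
clock: 5.7
tool_pos: [0.4992, 0.1247, 0.0506]
tool_rot: [-2.068, -2.364, 0.001]
force: [0.0, -0.0, 0.5]
gripper_width: 0.0339
grip_force: 15.0
```

send_rows(moves=[{"xyz": [0, 0, 0], "rot": [0, 0, 0]}, {"xyz": [0, 0, 0], "rot": [0, 0, 0]}, {"xyz": [0, 0, 0], "rot": [0, 0, 0]}, {"xyz": [0, 0, -0.07], "rot": [0, 0, 0]}, {"xyz": [0, 0, -0.12], "rot": [0, 0, 0]}, {"xyz": [0, 0, -0.12], "rot": [0, 0, 0]}], fingers=0.6)

```text
clock: 6.45
tool_pos: [0.5015, 0.1253, 0.1495]
tool_rot: [2.066, 2.362, 0.008]
force: [1.0, 0.8, -0.3]
gripper_width: 0.0562
grip_force: 0.0
```

Run:
```python
from h import *
from workcell import telemetry
s=telemetry.read_state()
# tall jar
rows(s,[(.639,.296,.15,20),(.639,.296,.05,20)])
```

```text
xyz [0.1887, 0.1987, 0.0008] rot [0.002, -0.0001, -0.0687]
xyz [0.1885, 0.198, 0.1258] rot [0.002, -0.0001, -0.0687]
```

send_rows(moves=[{"xyz": [0.1885, 0.198, 0], "rot": [0, 0, -0.069]}, {"xyz": [0.1885, 0.198, 0], "rot": [0, 0, -0.069]}, {"xyz": [0.1885, 0.198, 0], "rot": [0, 0, -0.069]}, {"xyz": [0.1885, 0.198, 0], "rot": [0, 0, -0.069]}, {"xyz": [0.1885, 0.198, 0], "rot": [0, 0, -0.069]}, {"xyz": [0.1885, 0.198, 0], "rot": [0, 0, -0.069]}, {"xyz": [0.1885, 0.198, 0], "rot": [0, 0, -0.069]}], fingers=1)

```text
clock: 7.32
tool_pos: [0.6358, 0.2934, 0.1467]
tool_rot: [-1.803, -2.572, 0.002]
force: [-0.7, -0.0, -0.6]
gripper_width: 0.0936
grip_force: 0.0
```

Run:
```python
from look import *
s=look("tall1",c=(600,230),r=60)
rows(s,[(.639,.296,.055,20)])
```

```text
top origin 129 147 scale 3.3333333333333335
side origin 179 100 scale 3.3333333333333335
7.425 0.09378938776251942 0.0 [0.6361 0.294  0.1471] [0.3 0.2 0.5]
xyz [0.0011, 0.0043, 0.1151] rot [-0.0001, 0.0001, -0.0002]
```

View pics/tall1.png

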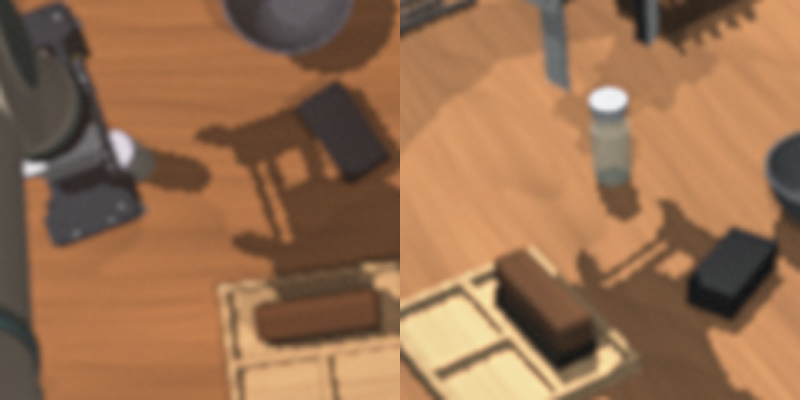

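The brush stands centred in the long compartment, and the gripper straddles the tall jar (lid at (608,98) in the side panel). I'll descend and grip.

send_rows(moves=[{"xyz": [0.001, 0.0043, 0.05], "rot": [0, 0, 0]}, {"xyz": [0.001, 0.0043, 0.09], "rot": [0, 0, 0]}, {"xyz": [0.001, 0.0043, 0.115], "rot": [0, 0, 0]}, {"xyz": [0.001, 0.0043, 0.115], "rot": [0, 0, 0]}])

```text
clock: 7.92
tool_pos: [0.6383, 0.2965, 0.0536]
tool_rot: [-1.8, -2.573, 0.004]
force: [-0.0, -0.4, 0.3]
gripper_width: 0.094
grip_force: 0.0
```

send_rows(moves=[{"xyz": [0, 0, 0], "rot": [0, 0, 0]}, {"xyz": [0, 0, 0], "rot": [0, 0, 0]}, {"xyz": [0, 0, 0], "rot": [0, 0, 0]}, {"xyz": [0, 0, 0], "rot": [0, 0, 0]}, {"xyz": [0, 0, 0], "rot": [0, 0, 0]}, {"xyz": [0, 0, 0], "rot": [0, 0, 0]}, {"xyz": [0, 0, 0], "rot": [0, 0, 0]}, {"xyz": [0, 0, 0], "rot": [0, 0, 0]}], fingers=0, newtons=20)

```text
clock: 8.93
tool_pos: [0.6393, 0.2972, 0.0548]
tool_rot: [-1.801, -2.574, -0.0]
force: [-0.0, -0.2, -0.8]
gripper_width: 0.0357
grip_force: 20.0
```

send_rows(moves=[{"xyz": [0, 0, -0.03], "rot": [0, 0, 0]}, {"xyz": [0, 0, -0.08], "rot": [0, 0, 0]}, {"xyz": [0, 0, -0.12], "rot": [0, 0, 0]}, {"xyz": [0, 0, -0.12], "rot": [0, 0, 0]}, {"xyz": [0, 0, -0.12], "rot": [0, 0, 0]}])

```text
clock: 9.55
tool_pos: [0.6383, 0.2969, 0.1495]
tool_rot: [-1.8, -2.573, 0.003]
force: [0.4, 0.4, -2.6]
gripper_width: 0.0353
grip_force: 20.0
```

Run:
```python
from h import *
from workcell import telemetry
s=telemetry.read_state();print(s["tool_pos"])
c,n=np.cos(np.radians(7.5)),np.sin(np.radians(7.5))
for a,b in((-.034,.041),(-.034,-.041)):
    x,y=.4624+c*a-n*b,.1204+n*a+c*b;print(x,y);rows(s,[(x,y,.15,7.5),(x,y,.062,7.5)])
```

```text
[0.63828346 0.29689825 0.14946056]
0.42333930083226834 0.15661134878084446
xyz [-0.0726, -0.3125, 0.0001] rot [-0.0008, 0.0001, 0.0698]
xyz [-0.0726, -0.3123, 0.1101] rot [-0.0008, 0.0001, 0.0698]
0.4340424485943125 0.07531287014819202
xyz [-0.1726, -0.3348, 0.0002] rot [-0.0008, 0.0001, 0.0698]
xyz [-0.1726, -0.3345, 0.1102] rot [-0.0008, 0.0001, 0.0698]
```

send_rows(moves=[{"xyz": [-0.012, -0.052, 0], "rot": [0, 0, 0.012]}, {"xyz": [-0.024, -0.104, 0], "rot": [0, 0, 0.024]}, {"xyz": [-0.036, -0.156, 0], "rot": [0, 0, 0.036]}, {"xyz": [-0.048, -0.208, 0], "rot": [0, 0, 0.048]}, {"xyz": [-0.06, -0.26, 0], "rot": [0, 0, 0.06]}, {"xyz": [-0.0726, -0.3125, 0], "rot": [0, 0, 0.07]}, {"xyz": [-0.0726, -0.3125, 0.04], "rot": [0, 0, 0.07]}, {"xyz": [-0.0726, -0.3125, 0.08], "rot": [0, 0, 0.07]}, {"xyz": [-0.0726, -0.3125, 0.09], "rot": [0, 0, 0.07]}, {"xyz": [-0.0726, -0.3125, 0.09], "rot": [0, 0, 0.07]}])

```text
clock: 10.8
tool_pos: [0.4238, 0.1565, 0.0782]
tool_rot: [-2.072, -2.36, 0.003]
force: [0.1, 0.5, -0.6]
gripper_width: 0.0354
grip_force: 20.0
```

Run:
```python
from look import *
s=look("tall2",c=(450,120),r=40)
rows(s,[(.4233,.1566,.061,7.5)])
```

```text
top origin 186 218 scale 5.0
side origin 166 158 scale 5.0
10.9 0.035786529145721536 19.999328528065234 [0.4248 0.1569 0.0793] [ 0.6 -0.  -1.2]
xyz [-0.0002, -0.0019, 0.0229] rot [0.0002, -0.0, -0.0003]
```

View pics/tall2.png

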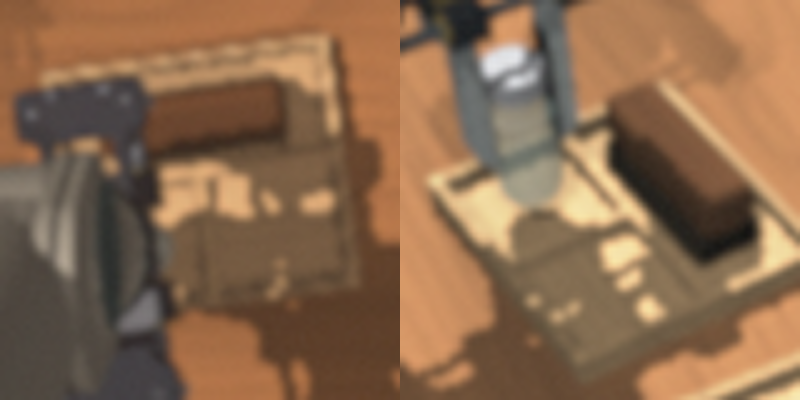

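The tall jar is over the +y short compartment. I'll set it down and release.

send_rows(moves=[{"xyz": [0, -0.001, 0.012], "rot": [0, 0, 0]}, {"xyz": [0, -0.001, 0.019], "rot": [0, 0, 0]}, {"xyz": [0, -0.001, 0.0225], "rot": [0, 0, 0]}, {"xyz": [0, -0.001, 0.0225], "rot": [0, 0, 0]}, {"xyz": [0, -0.001, 0.0225], "rot": [0, 0, 0]}])

```text
clock: 11.52
tool_pos: [0.4237, 0.1568, 0.0609]
tool_rot: [2.072, 2.361, 0.0]
force: [-0.1, -0.1, -1.4]
gripper_width: 0.0357
grip_force: 20.0
```

send_rows(moves=[{"xyz": [0, 0, 0], "rot": [0, 0, 0]}, {"xyz": [0, 0, 0], "rot": [0, 0, 0]}, {"xyz": [0, 0, 0], "rot": [0, 0, 0]}, {"xyz": [0, 0, -0.07], "rot": [0, 0, 0]}, {"xyz": [0, 0, -0.12], "rot": [0, 0, 0]}, {"xyz": [0, 0, -0.12], "rot": [0, 0, 0]}, {"xyz": [0, 0, -0.12], "rot": [0, 0, 0]}], fingers=0.55)

```text
clock: 12.4
tool_pos: [0.4231, 0.1569, 0.1565]
tool_rot: [-2.072, -2.361, 0.001]
force: [-0.7, 0.8, 0.6]
gripper_width: 0.0515
grip_force: 0.0
```

Run:
```python
from h import *
from workcell import telemetry
s=telemetry.read_state();print(s["tool_pos"])
# charcoal yaw 33.8 -> close dir 123.8 or -56.2
rows(s,[(.6626,.1059,.15,123.8),(.6626,.1059,.039,123.8)])
```

```text
[0.42311203 0.15688704 0.15647437]
xyz [-0.1021, 0.2885, 0.0079] rot [-0.0002, 0.0001, 0.3538]
xyz [-0.1022, 0.2886, 0.1467] rot [-0.0002, 0.0001, 0.3538]
```

send_rows(moves=[{"xyz": [-0.017, 0.048, 0], "rot": [0, 0, 0.055]}, {"xyz": [-0.034, 0.096, 0], "rot": [0, 0, 0.11]}, {"xyz": [-0.051, 0.144, 0], "rot": [0, 0, 0.165]}, {"xyz": [-0.068, 0.192, 0], "rot": [0, 0, 0.22]}, {"xyz": [-0.085, 0.24, 0], "rot": [0, 0, 0.275]}, {"xyz": [-0.102, 0.2885, 0], "rot": [0, 0, 0.33]}, {"xyz": [-0.102, 0.2885, 0], "rot": [0, 0, 0.354]}, {"xyz": [-0.102, 0.2885, 0.07], "rot": [0, 0, 0.354]}, {"xyz": [-0.102, 0.2885, 0.12], "rot": [0, 0, 0.354]}, {"xyz": [-0.102, 0.2885, 0.1465], "rot": [0, 0, 0.354]}, {"xyz": [-0.102, 0.2885, 0.1465], "rot": [0, 0, 0.354]}, {"xyz": [-0.102, 0.2885, 0.1465], "rot": [0, 0, 0.354]}], fingers=1)

```text
clock: 13.9
tool_pos: [0.6642, 0.1055, 0.0408]
tool_rot: [3.006, 0.911, 0.003]
force: [0.4, 0.4, 0.6]
gripper_width: 0.094
grip_force: 0.0
```

send_rows(moves=[{"xyz": [0, 0, 0], "rot": [0, 0, 0]}, {"xyz": [0, 0, 0], "rot": [0, 0, 0]}, {"xyz": [0, 0, 0], "rot": [0, 0, 0]}, {"xyz": [0, 0, 0], "rot": [0, 0, 0]}, {"xyz": [0, 0, 0], "rot": [0, 0, 0]}, {"xyz": [0, 0, 0], "rot": [0, 0, 0]}, {"xyz": [0, 0, 0], "rot": [0, 0, 0]}], fingers=0, newtons=12)

```text
clock: 14.78
tool_pos: [0.663, 0.1058, 0.0397]
tool_rot: [-3.006, -0.911, 0.0]
force: [0.1, 0.4, 0.8]
gripper_width: 0.0459
grip_force: 12.0
```

send_rows(moves=[{"xyz": [0, 0, -0.03], "rot": [0, 0, 0]}, {"xyz": [0, 0, -0.08], "rot": [0, 0, 0]}, {"xyz": [0, 0, -0.12], "rot": [0, 0, 0]}, {"xyz": [0, 0, -0.12], "rot": [0, 0, 0]}, {"xyz": [0, 0, -0.12], "rot": [0, 0, 0]}])

```text
clock: 15.4
tool_pos: [0.6622, 0.1061, 0.1345]
tool_rot: [-3.006, -0.912, 0.003]
force: [-0.5, 0.7, -1.5]
gripper_width: 0.0459
grip_force: 12.0
```

Run:
```python
from h import *
from workcell import telemetry
s=telemetry.read_state();print(s["tool_pos"])
c,n=np.cos(np.radians(2.2)),np.sin(np.radians(2.2))
for a,b in((0,.041),(0,-.058)):
    x,y=.4706+c*a-n*b,-.121+n*a+c*b;print(x,y);rows(s,[(x,y,.1,2.2),(x,y,.046,2.2)])
```

```text
[0.66216607 0.10613471 0.13447985]
0.4690260998274117 -0.08003022042716453
xyz [-0.33, 0.0595, 0.0435] rot [-0.0006, 0.0002, -0.3248]
xyz [-0.3299, 0.0595, 0.111] rot [-0.0006, 0.0002, -0.3248]
0.4728264929270762 -0.17895724915181602
xyz [-0.3947, 0.1649, 0.0435] rot [-0.0006, 0.0002, -0.3248]
xyz [-0.3946, 0.165, 0.111] rot [-0.0006, 0.0002, -0.3248]
```

send_rows(moves=[{"xyz": [-0.055, 0.01, 0], "rot": [0, 0, -0.054]}, {"xyz": [-0.11, 0.02, 0], "rot": [0, 0, -0.108]}, {"xyz": [-0.165, 0.03, 0], "rot": [0, 0, -0.162]}, {"xyz": [-0.22, 0.04, 0], "rot": [0, 0, -0.216]}, {"xyz": [-0.275, 0.05, 0], "rot": [0, 0, -0.27]}, {"xyz": [-0.33, 0.0595, 0], "rot": [0, 0, -0.325]}, {"xyz": [-0.33, 0.0595, 0.04], "rot": [0, 0, -0.325]}, {"xyz": [-0.33, 0.0595, 0.08], "rot": [0, 0, -0.325]}, {"xyz": [-0.33, 0.0595, 0.08], "rot": [0, 0, -0.325]}, {"xyz": [-0.33, 0.0595, 0.08], "rot": [0, 0, -0.325]}])

```text
clock: 16.65
tool_pos: [0.4698, -0.0803, 0.0717]
tool_rot: [-2.177, -2.264, 0.001]
force: [-0.0, -0.1, -0.1]
gripper_width: 0.0456
grip_force: 12.0
```

Run:
```python
from look import *
s=look("ch1",c=(470,-60),r=45)
rows(s,[(.469,-.08,.046,2.2)])
```

```text
top origin 243 205 scale 4.444444444444445
side origin 196 195 scale 4.444444444444445
16.75 0.0458590884792179 11.976922005414963 [ 0.4705 -0.0803  0.0724] [ 0.3 -0.2 -1.5]
xyz [0.0005, -0.0019, 0.033] rot [0.0004, 0.0001, 0.0003]
```

View pics/ch1.png

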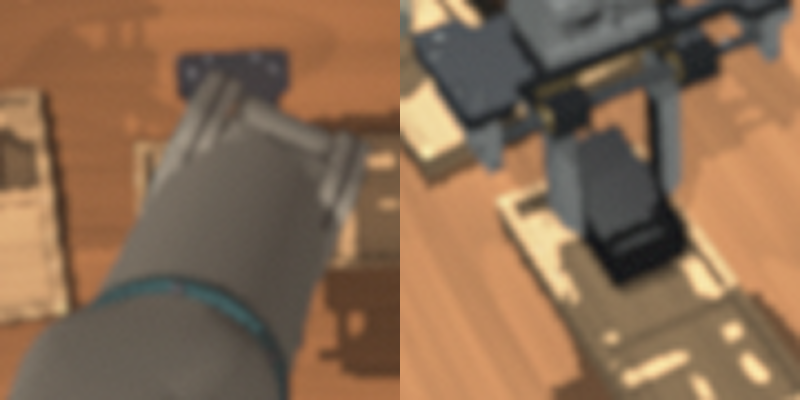

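Run:
```python
from h import *
o=np.array([196,195]);k=4.4444
c,n=np.cos(np.radians(2.2)),np.sin(np.radians(2.2))
for nm,a,b,z in [("div-x",-.038,-.014,.016),("div+x",.038,-.014,.016),("corner -x+y out",-.044,.102,.016),("+x-y",.044,-.102,.016)]:
    print(nm,((proj("side",[.4706+c*a-n*b,-.121+n*a+c*b,z])[0]-o+.5)*k+[400,0]).round())
for y in(.042,-.042):
  for x in(-.023,.023):print("blk",((proj("side",[.4705+x,-.0803+y,.0265])[0]-o+.5)*k+[400,0]).round())
```

```text
div-x [602. 343.]
div+x [729. 286.]
corner -x+y out [496. 203.]
+x-y [825. 398.]
blk [549. 196.]
blk [624. 167.]
blk [614. 301.]
blk [693. 269.]
```

The charcoal hangs level over the larger compartment. The projected divider and tray corner match the picture (corner at about (498,203)), so I'll set it down.

send_rows(moves=[{"xyz": [0, -0.001, 0.016], "rot": [0, 0, 0]}, {"xyz": [0, -0.001, 0.027], "rot": [0, 0, 0]}, {"xyz": [0, -0.001, 0.0325], "rot": [0, 0, 0]}, {"xyz": [0, -0.001, 0.0325], "rot": [0, 0, 0]}, {"xyz": [0, -0.001, 0.0325], "rot": [0, 0, 0]}])

```text
clock: 17.38
tool_pos: [0.4691, -0.0805, 0.0456]
tool_rot: [2.178, 2.264, -0.0]
force: [-0.3, -0.6, -0.5]
gripper_width: 0.0459
grip_force: 12.0
```

send_rows(moves=[{"xyz": [0, 0, 0], "rot": [0, 0, 0]}, {"xyz": [0, 0, 0], "rot": [0, 0, 0]}, {"xyz": [0, 0, 0], "rot": [0, 0, 0]}, {"xyz": [0, 0, -0.07], "rot": [0, 0, 0]}, {"xyz": [0, 0, -0.1], "rot": [0, 0, 0]}, {"xyz": [0, 0, -0.1], "rot": [0, 0, 0]}, {"xyz": [0, 0, -0.1], "rot": [0, 0, 0]}], fingers=0.65)

```text
clock: 18.25
tool_pos: [0.4687, -0.0801, 0.1251]
tool_rot: [-2.177, -2.264, 0.001]
force: [0.4, 0.4, -0.2]
gripper_width: 0.0613
grip_force: 0.0
```

Run:
```python
from h import *
from workcell import telemetry
s=telemetry.read_state();print(s["tool_pos"])
rows(s,[(.666,-.086,.12,2.2),(.666,-.086,.04,2.2)])
```

```text
[ 0.46868308 -0.08012961  0.12511724]
xyz [-0.017, 0.2462, 0.0062] rot [-0.0003, -0.0001, 0.0003]
xyz [-0.0171, 0.2463, 0.1062] rot [-0.0003, -0.0001, 0.0003]
```

send_rows(moves=[{"xyz": [-0.0055, 0.082, 0], "rot": [0, 0, 0]}, {"xyz": [-0.011, 0.164, 0], "rot": [0, 0, 0]}, {"xyz": [-0.017, 0.246, 0], "rot": [0, 0, 0]}, {"xyz": [-0.017, 0.246, 0], "rot": [0, 0, 0]}, {"xyz": [-0.017, 0.246, 0], "rot": [0, 0, 0]}, {"xyz": [-0.017, 0.246, 0], "rot": [0, 0, 0]}, {"xyz": [-0.017, 0.246, 0.05], "rot": [0, 0, 0]}, {"xyz": [-0.017, 0.246, 0.09], "rot": [0, 0, 0]}, {"xyz": [-0.017, 0.246, 0.107], "rot": [0, 0, 0]}, {"xyz": [-0.017, 0.246, 0.107], "rot": [0, 0, 0]}, {"xyz": [-0.017, 0.246, 0.107], "rot": [0, 0, 0]}], fingers=1)

```text
clock: 19.62
tool_pos: [0.6671, -0.0866, 0.0415]
tool_rot: [2.177, 2.263, 0.002]
force: [0.4, 0.4, 0.9]
gripper_width: 0.0941
grip_force: 0.0
```

send_rows(moves=[{"xyz": [0, 0, 0], "rot": [0, 0, 0]}, {"xyz": [0, 0, 0], "rot": [0, 0, 0]}, {"xyz": [0, 0, 0], "rot": [0, 0, 0]}, {"xyz": [0, 0, 0], "rot": [0, 0, 0]}, {"xyz": [0, 0, 0], "rot": [0, 0, 0]}, {"xyz": [0, 0, 0], "rot": [0, 0, 0]}, {"xyz": [0, 0, 0], "rot": [0, 0, 0]}], fingers=0, newtons=20)

```text
clock: 20.5
tool_pos: [0.6664, -0.0863, 0.04]
tool_rot: [2.178, 2.264, 0.0]
force: [-0.7, 0.3, -0.0]
gripper_width: 0.0502
grip_force: 17.1
```

send_rows(moves=[{"xyz": [0, 0, -0.01], "rot": [0, 0, 0]}, {"xyz": [0, 0, -0.02], "rot": [0, 0, 0]}, {"xyz": [0, 0, -0.06], "rot": [0, 0, 0]}, {"xyz": [0, 0, -0.06], "rot": [0, 0, 0]}, {"xyz": [0, 0, -0.06], "rot": [0, 0, 0]}])

```text
clock: 21.12
tool_pos: [0.666, -0.0861, 0.0878]
tool_rot: [-2.177, -2.264, 0.0]
force: [-1.6, 0.3, -1.4]
gripper_width: 0.0496
grip_force: 17.1
```

Run:
```python
from look import *
s=look("sq1",c=(590,-110),r=55)
rows(s,[(.4728,-.179,.088,2.2),(.4728,-.179,.046,2.2)])
```

```text
top origin 250 154 scale 3.6363636363636362
side origin 239 182 scale 3.6363636363636362
21.225 0.04951367149745956 17.11501239653444 [ 0.6654 -0.086   0.087 ] [-0.5 -0.4 -0.8]
xyz [-0.1067, -0.2452, -0.0008] rot [-0.0006, -0.0002, 0.0002]
xyz [-0.1068, -0.2451, 0.0517] rot [-0.0006, -0.0002, 0.0002]
```

View pics/sq1.png

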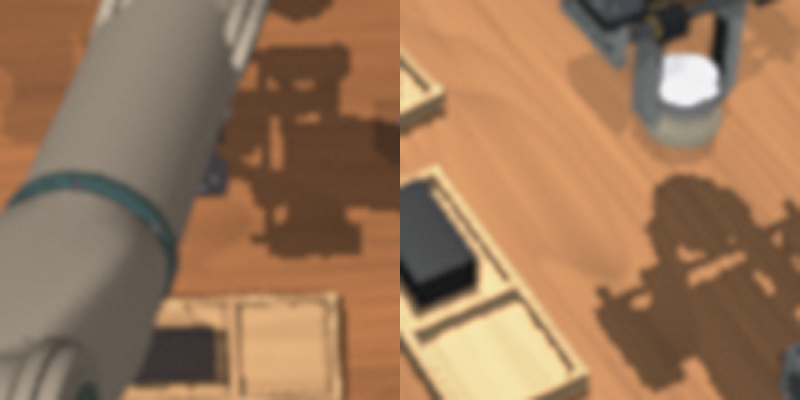

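The charcoal lies flat in the larger compartment. The jar is lifted, but the width of 49.5 mm says the pads hold the lid rather than the body, so I'll check the jar's height and tilt in the hand.

Run:
```python
from h import *
from workcell import optics
im=optics.camera("side")["image"][:,:,::-1]
for z in(.047,.089):print(z,proj("side",[.665,-.086,z]).round(1),((proj("side",[.665,-.086,z])[0]-[296,180]+.5)*13.33).round())
cv2.imwrite("pics/sq2.png",cv2.resize(im[180:225,296:341],(600,600),interpolation=cv2.INTER_CUBIC))
```

```text
0.047 [[315.6 215.5]] [268. 479.]
0.089 [[316.9 203.2]] [285. 316.]
```

View pics/sq2.png

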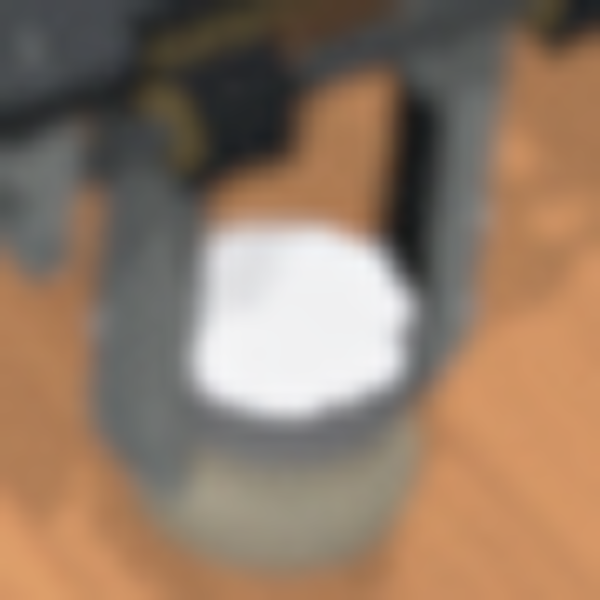

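The lid top centre at (300,318) matches the expected height, and the jar hangs straight. I'll carry it on.

send_rows(moves=[{"xyz": [-0.02, -0.049, 0], "rot": [0, 0, 0]}, {"xyz": [-0.04, -0.098, 0], "rot": [0, 0, 0]}, {"xyz": [-0.065, -0.147, 0], "rot": [0, 0, 0]}, {"xyz": [-0.085, -0.196, 0], "rot": [0, 0, 0]}, {"xyz": [-0.1067, -0.245, 0], "rot": [0, 0, 0]}, {"xyz": [-0.1067, -0.245, 0], "rot": [0, 0, 0]}, {"xyz": [-0.1067, -0.245, 0.02], "rot": [0, 0, 0]}, {"xyz": [-0.1067, -0.245, 0.03], "rot": [0, 0, 0]}, {"xyz": [-0.1067, -0.245, 0.03], "rot": [0, 0, 0]}, {"xyz": [-0.1067, -0.245, 0.03], "rot": [0, 0, 0]}])

```text
clock: 22.52
tool_pos: [0.4741, -0.1789, 0.0638]
tool_rot: [-2.177, -2.265, 0.0]
force: [-0.1, 0.5, -0.5]
gripper_width: 0.0497
grip_force: 17.1
```

Run:
```python
from look import *
s=look("sq3",c=(470,-150),r=40)
rows(s,[(.4728,-.179,.046,2.2)])
```

```text
top origin 279 210 scale 5.0
side origin 218 226 scale 5.0
22.625 0.04989714579747374 17.115017983596772 [ 0.4741 -0.1792  0.0642] [ 0.8  0.2 -0.4]
xyz [0.0003, -0.0017, 0.0227] rot [0.0001, 0.0001, 0.0003]
```

View pics/sq3.png

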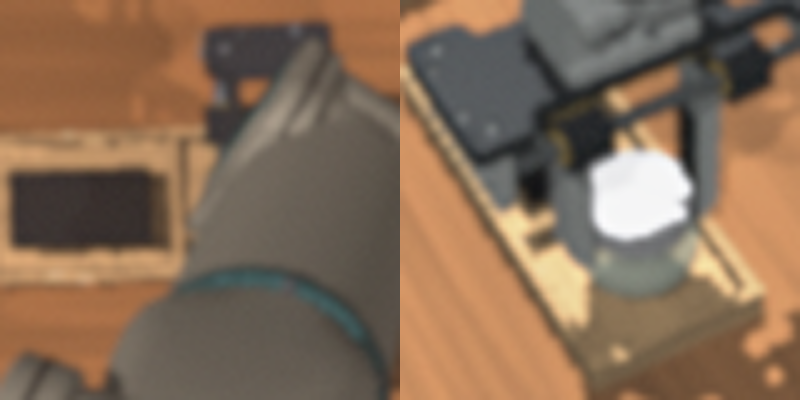

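The squat jar is over the smaller compartment, with the charcoal well seated beside it. I'll lower the jar and release.

send_rows(moves=[{"xyz": [0, -0.001, 0.012], "rot": [0, 0, 0]}, {"xyz": [0, -0.001, 0.019], "rot": [0, 0, 0]}, {"xyz": [0, -0.001, 0.0225], "rot": [0, 0, 0]}, {"xyz": [0, -0.001, 0.0225], "rot": [0, 0, 0]}, {"xyz": [0, -0.001, 0.0225], "rot": [0, 0, 0]}])

```text
clock: 23.25
tool_pos: [0.473, -0.1793, 0.046]
tool_rot: [2.178, 2.264, -0.0]
force: [-0.8, 0.2, -1.1]
gripper_width: 0.0498
grip_force: 19.2
```

send_rows(moves=[{"xyz": [0, 0, 0], "rot": [0, 0, 0]}, {"xyz": [0, 0, 0], "rot": [0, 0, 0]}, {"xyz": [0, 0, 0], "rot": [0, 0, 0]}, {"xyz": [0, 0, 0], "rot": [0, 0, 0]}, {"xyz": [0, 0, -0.07], "rot": [0, 0, 0]}, {"xyz": [0, 0, -0.13], "rot": [0, 0, 0]}, {"xyz": [0, 0, -0.13], "rot": [0, 0, 0]}, {"xyz": [0, 0, -0.13], "rot": [0, 0, 0]}], fingers=0.75)

```text
clock: 24.25
tool_pos: [0.4726, -0.1788, 0.1497]
tool_rot: [-2.177, -2.264, -0.0]
force: [-0.2, 0.5, -0.7]
gripper_width: 0.0704
grip_force: 0.0
```

Run:
```python
from h import *
from workcell import telemetry
s=telemetry.read_state();print(s["tool_pos"])
rows(s,[(.4825,-.35,.15,-60),(.4825,-.35,.045,-60)])
```

```text
[ 0.47263268 -0.17883353  0.14967577]
xyz [-0.2143, 0.0039, -0.0005] rot [-0.0002, -0.0001, 0.3459]
xyz [-0.2143, 0.004, 0.1307] rot [-0.0002, -0.0001, 0.3459]
```

Run:
```python
from h import *
from workcell import telemetry
s=telemetry.read_state()
rows(s,[(.4825,-.35,.15,2.2),(.4825,-.35,.05,2.2)])
```

```text
xyz [-0.2143, 0.0039, -0.0005] rot [-0.0001, -0.0002, 0.0003]
xyz [-0.2143, 0.004, 0.1245] rot [-0.0001, -0.0002, 0.0003]
```

send_rows(moves=[{"xyz": [-0.0715, 0.004, 0], "rot": [0, 0, 0]}, {"xyz": [-0.143, 0.004, 0], "rot": [0, 0, 0]}, {"xyz": [-0.2143, 0.004, 0], "rot": [0, 0, 0]}, {"xyz": [-0.2143, 0.004, 0], "rot": [0, 0, 0]}, {"xyz": [-0.2143, 0.004, 0], "rot": [0, 0, 0]}, {"xyz": [-0.2143, 0.004, 0.06], "rot": [0, 0, 0]}, {"xyz": [-0.2143, 0.004, 0.1], "rot": [0, 0, 0]}, {"xyz": [-0.2143, 0.004, 0.1245], "rot": [0, 0, 0]}, {"xyz": [-0.2143, 0.004, 0.1245], "rot": [0, 0, 0]}, {"xyz": [-0.2143, 0.004, 0.1245], "rot": [0, 0, 0]}], fingers=0.7)

```text
clock: 25.5
tool_pos: [0.4836, -0.3505, 0.0514]
tool_rot: [2.176, 2.264, 0.001]
force: [0.9, -0.5, 0.2]
gripper_width: 0.0657
grip_force: 0.0
```

send_rows(moves=[{"xyz": [0, 0, 0], "rot": [0, 0, 0]}, {"xyz": [0, 0, 0], "rot": [0, 0, 0]}, {"xyz": [0, 0, 0], "rot": [0, 0, 0]}, {"xyz": [0, 0, 0], "rot": [0, 0, 0]}, {"xyz": [0, 0, 0], "rot": [0, 0, 0]}, {"xyz": [0, 0, 0], "rot": [0, 0, 0]}, {"xyz": [0, 0, 0], "rot": [0, 0, 0]}, {"xyz": [0, 0, 0], "rot": [0, 0, 0]}, {"xyz": [0, 0, 0], "rot": [0, 0, 0]}], fingers=0, newtons=15)

```text
clock: 26.62
tool_pos: [0.4829, -0.3505, 0.0505]
tool_rot: [2.178, 2.264, 0.0]
force: [-0.7, -0.5, 1.1]
gripper_width: 0.0184
grip_force: 15.0
```

send_rows(moves=[{"xyz": [0, 0, -0.03], "rot": [0, 0, 0]}, {"xyz": [0, 0, -0.08], "rot": [0, 0, 0]}, {"xyz": [0, 0, -0.14], "rot": [0, 0, 0]}, {"xyz": [0, 0, -0.14], "rot": [0, 0, 0]}, {"xyz": [0, 0, -0.14], "rot": [0, 0, 0]}])

```text
clock: 27.25
tool_pos: [0.4824, -0.3498, 0.1618]
tool_rot: [-2.177, -2.264, -0.0]
force: [0.7, 0.8, -0.7]
gripper_width: 0.0184
grip_force: 14.9
```

Run:
```python
from look import *
s=look("ring1",c=(482,-330),r=45)
rows(s,[(.434,.0753,.16,7.5),(.434,.0753,.057,7.5)])
```

```text
top origin 336 201 scale 4.444444444444445
side origin 257 280 scale 4.444444444444445
27.35 0.01867432131239897 14.94647082159645 [ 0.482  -0.3496  0.1609] [-0.3  0.2 -1.8]
xyz [0.5331, -0.0392, 0.0023] rot [-0.0007, -0.0007, -0.0292]
xyz [0.5328, -0.0389, 0.131] rot [-0.0007, -0.0007, -0.0292]
```

View pics/ring1.png

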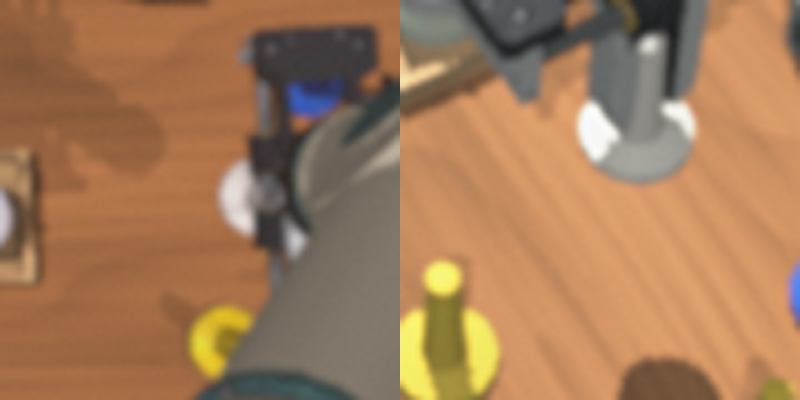

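The white ring stand is held upright and lifted, and the others are untouched. I'll carry it to the -y short compartment.

send_rows(moves=[{"xyz": [0.067, -0.005, 0], "rot": [0, 0, -0.004]}, {"xyz": [0.134, -0.01, 0], "rot": [0, 0, -0.008]}, {"xyz": [0.2, -0.015, 0], "rot": [0, 0, -0.011]}, {"xyz": [0.267, -0.02, 0], "rot": [0, 0, -0.015]}, {"xyz": [0.333, -0.025, 0], "rot": [0, 0, -0.018]}, {"xyz": [0.4, -0.03, 0], "rot": [0, 0, -0.022]}, {"xyz": [0.467, -0.034, 0], "rot": [0, 0, -0.026]}, {"xyz": [0.533, -0.039, 0], "rot": [0, 0, -0.029]}, {"xyz": [0.533, -0.039, 0.04], "rot": [0, 0, -0.029]}, {"xyz": [0.533, -0.039, 0.1], "rot": [0, 0, -0.029]}, {"xyz": [0.533, -0.039, 0.1], "rot": [0, 0, -0.029]}, {"xyz": [0.533, -0.039, 0.1], "rot": [0, 0, -0.029]}])

```text
clock: 28.85
tool_pos: [0.4351, 0.0739, 0.0829]
tool_rot: [-2.073, -2.36, 0.001]
force: [0.4, -0.2, -1.2]
gripper_width: 0.0187
grip_force: 14.9
```

Run:
```python
from look import *
s=look("ring2",c=(450,90),r=40)
rows(s,[(.434,.0753,.0565,7.5)])
```

```text
top origin 197 218 scale 5.0
side origin 170 165 scale 5.0
28.95 0.018545857320566184 14.946945623669308 [0.436  0.0742 0.0838] [-0.3 -0.3 -0.5]
xyz [0.0016, -0.0024, 0.0341] rot [0.0008, -0.0, -0.0005]
```

View pics/ring2.png

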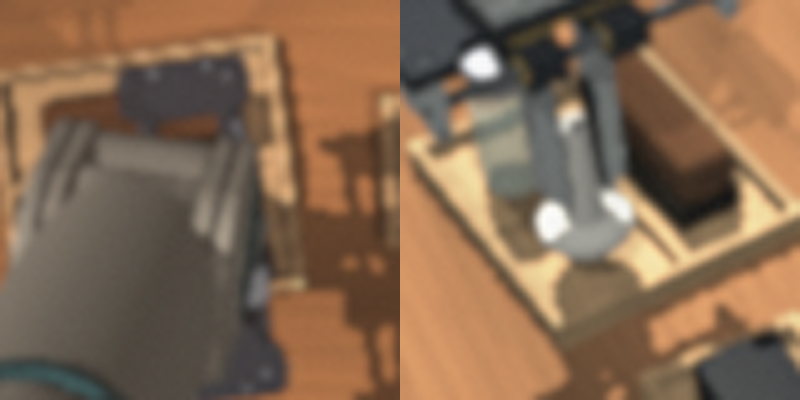

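The stand hangs upright over the -y short compartment, clear of the jar and brush. I'll lower it, release and retreat.

send_rows(moves=[{"xyz": [0.0015, -0.0015, 0.016], "rot": [0, 0, 0]}, {"xyz": [0.0015, -0.0015, 0.028], "rot": [0, 0, 0]}, {"xyz": [0.0015, -0.0015, 0.0335], "rot": [0, 0, 0]}, {"xyz": [0.0015, -0.0015, 0.0335], "rot": [0, 0, 0]}, {"xyz": [0.0015, -0.0015, 0.0335], "rot": [0, 0, 0]}])

```text
clock: 29.58
tool_pos: [0.4335, 0.0754, 0.0555]
tool_rot: [-2.072, -2.361, 0.001]
force: [-1.3, 0.2, -1.5]
gripper_width: 0.0193
grip_force: 15.0
```

send_rows(moves=[{"xyz": [0, 0, 0], "rot": [0, 0, 0]}, {"xyz": [0, 0, 0], "rot": [0, 0, 0]}, {"xyz": [0, 0, 0], "rot": [0, 0, 0]}, {"xyz": [0, 0, -0.06], "rot": [0, 0, 0]}, {"xyz": [0, 0, -0.13], "rot": [0, 0, 0]}, {"xyz": [0, 0, -0.2], "rot": [0, 0, 0]}, {"xyz": [0, 0, -0.2], "rot": [0, 0, 0]}], fingers=0.45)

```text
clock: 30.45
tool_pos: [0.4363, 0.0759, 0.2192]
tool_rot: [2.069, 2.358, 0.011]
force: [-0.1, -0.1, -0.2]
gripper_width: 0.0425
grip_force: 0.0
```

Run:
```python
from h import *
from workcell import telemetry
s=telemetry.read_state();rows(s,[(.3,.45,.23,60)])
```

```text
xyz [0.4858, -0.108, -0.0137] rot [0.0027, 0.0008, -0.2918]
```

send_rows(moves=[{"xyz": [0.07, -0.016, 0], "rot": [0, 0, -0.04]}, {"xyz": [0.14, -0.032, 0], "rot": [0, 0, -0.08]}, {"xyz": [0.21, -0.048, 0], "rot": [0, 0, -0.12]}, {"xyz": [0.28, -0.062, 0], "rot": [0, 0, -0.16]}, {"xyz": [0.35, -0.08, 0], "rot": [0, 0, -0.2]}, {"xyz": [0.42, -0.095, 0], "rot": [0, 0, -0.25]}, {"xyz": [0.486, -0.108, 0], "rot": [0, 0, -0.29]}, {"xyz": [0.486, -0.108, 0], "rot": [0, 0, -0.29]}, {"xyz": [0.486, -0.108, 0], "rot": [0, 0, -0.29]}])

```text
clock: 31.58
tool_pos: [0.2975, 0.4483, 0.2145]
tool_rot: [-0.824, -3.031, 0.005]
force: [0.4, -1.0, -0.7]
gripper_width: 0.042
grip_force: 0.0
```

Run:
```python
from look import *
look("end",c=(490,-10),r=75)
```

```text
top origin 196 169 scale 2.6666666666666665
side origin 165 149 scale 2.6666666666666665
31.675 0.042577316054550916 0.0 [0.2983 0.4478 0.2151] [1.5 0.4 0.2]
```

View pics/end.png

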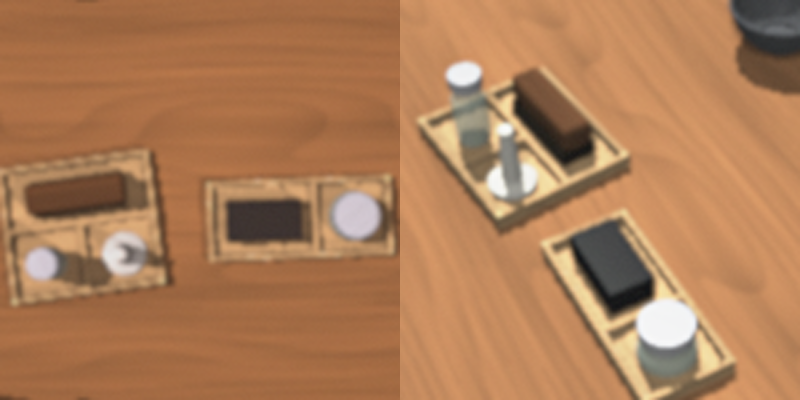

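Each of the five items stands upright in its own compartment: brush (75,192), tall jar (43,263), ring stand (123,253), charcoal (265,220) and squat jar (355,215) in the top panel. I'll hand the job in.

```bash
python3 -c "
from workcell import bot
print(bot.job_done())"
```

```text
the job is handed in; nothing more can be done
None
```

Both kits are packed and the job is handed in at about 32 s on the robot's clock; the last pictures showed all five items upright in their compartments, though the hand-in returned no verdict.

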